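Put the swing-lid tin away in the back row

ROBOT

A 6-joint arm with a two-finger parallel gripper is mounted at the origin on the work surface. World frame = base frame: x ahead of the robot, y to its left, z up, the work surface at z = 0. Lengths are in mm, angles in rad, forces in N, time in s.
With the tool pointing down it reaches from about 350 to 775 mm from the base axis. Payload 7.3 kg.
Tool frame: the origin (TCP) lies at the very end of the fingers, on their centre line; the grasp point (between the pads) lies ctrl.pinch_z behind it (ctrl.pinch_z is the distance from the TCP to the grasp point, in mm); z points along the fingers, y is the line along which they close (so a half turn about z gives the same grasp; the last joint's range is limited). The gripper opens to 92 mm and grips with 3 to 60 N. Pads are 19 mm wide; open, the fingers measure 130 mm over their backs; the gripper's body (75 mm by 190 mm) begins 47 mm behind the grasp point.
Start: joints at [-1.395, 0.342, 1.524, -0, 1.275, -0.146], TCP at [166.067, -498.066, 198.041] pointing down, gripper open.
Joint ranges: [-2.53, 2.53], [-0.77, 2.02], [0.04, 2.7], [-1, 4.14], [0.28, 2.66], [-3.11, 3.11]. Speed limits (rad/s): [2.57, 2.57, 3.14, 3.14, 3.14, 3.14].

INTERFACE

Orientations are given as a unit quaternion [w, x, y, z].
In Python, from plant import ctrl gives the robot as it stands.
- The arm moves only by the tool jog_arm, never from a script. Its argument "rows" is a list of rows, each a list of 2 entries, a list of its own where there are three numbers: the shift along the world's x, y, z in cm, then the turn about the world's z in degrees. In form: [[[x, y, z], twist], ...]. A call has exactly 10 rows; each row is the pose to reach, as a shift and turn from the pose commanded when the call began; what a row does not reach only later rows make up. A row lasts 1/8 s, in which the tool goes at most 62.5 mm and 10.7 degrees, less where a joint would pass 70% of its speed; a pose out of reach is approached as far as the arm can. A call with a gripper value outside its range is refused whole. "jaw" is the opening, from -1 (shut) to 1 (fully open), so that 0 is half open, set as the call begins (left out, the last holds). The fingers move at their own pace and stop on an object; "grip_force" is the grip in N (left out, the last holds). Time passes only in rows, so rows that repeat a pose let the fingers close, or fill a call up. It gives the time, the measured TCP pose, the force, the opening and the grip force at its end, in the units of the state.
- ctrl.read_state(): the state, without advancing time (a new reading comes with each control period).
- ctrl.camera(name): name is "scene" or "top" or "wrist"; returns the picture (480x640x3 uint8, red, green, blue); there is no depth.
- ctrl.camera_params(name): a dict with "fov_y" (degrees; the focal length in pixels is half the picture's height over the tangent of half this angle, whatever the lens; pixels are square), "cx", "cy" (the principal point, pixels), "R" (3x3) and "t" (3): a world point X has camera coordinates R X + t; the wrist camera has in their place "T_tool_cam" (4x4, takes a point from camera to tool coordinates, whose origin is the TCP and whose axes are the flange's). Camera axes: x right, y down, z forward; pixel columns grow to the right and rows downward; lengths in mm; the calibration is good to about 2 mm. A picture is of the moment at which its call begins: read the wrist's pose just before it. camera_params takes no time and is no camera call.
- ctrl.job_done(): hands the job in; it is judged then, once.
Trained networks look in the newest picture that a camera, given by its name, has taken for a name from the list of things; names that differ only in an ending like _2 or _b are one class to them, and where a whole thing is asked for, a point or a joint stands for the part that bears it (a point fixed in the world has none). Each returns a list of dicts, best first, with "confidence" (0 to 1); they miss things now and then, are a little off and sometimes report something else, mostly with a low value. They report only what shows in the picture. A call takes as long as a camera call. They do not tell look-alikes from the thing itself.
- ctrl.silhouettes(camera, query): "region" (480x640 bool, what is visible of it) and "position" ([column, row] in pixels, amid what is visible of it).
The state is a dict: "time": time; "joint_positions": joint angles; "joint_vel": joint speeds; "effort": joint torques, N m; "eef_pos": TCP position; "ee_rot": TCP orientation; "ft_force": force on the tool from outside, world axes, zero at the start; "ft_torque": the same for the moment, N m; "opening": finger opening in mm; "gripper_force": force on a finger pad.
Only numpy, scipy, OpenCV 4.12 (cv2) and the standard library are available. Lean on these libraries where they do the work, as an engineer would, in place of code of your own. Each camera call takes 0.05 s, during which the arm holds its last target. There are 200 camera calls.

TASK

Swing the lid of the rectangular aluminium tin shut, then put the tin away by pushing it along the boards with your fingertips: in through the gap between the two screwed-down spice trays, right to the back until it stands flat against the batten behind them. Never grip or lift the tin, keep it flat on the boards, and leave the other things where they are.

Things in the scene. Friction and masses are not known exactly. Their poses are not given: they have to be found in the camera images.
- rack: Low jarrah spice rack, screwed down: two open trays with a straight gap 86 mm wide and 70 mm long between them. Origin on the boards, mid-entrance of the gap; x points straight in to the back, y left. Trays: x 0 to 70 mm, y 43 to 193 mm (left) and -193 to -43 mm (right), 48 mm high, corners rounded 4 mm; the jars and cups in them reach at most 56 mm.
- batten (a point): Foot of the batten's front face, in line with the gap's middle, 134 mm in from the entrance (axes as the rack's). The batten is fixed, 440 mm long, 18 mm thick, 48 mm high, and ends the 64 mm deep open back row behind the trays.
- tin: Rectangular aluminium tin: 60 mm along its x, 80 mm along its y, body 38 mm high, 42 mm with lid, about 0.29 kg, loose. Origin: centre of its underside, z up. It starts in front of the trays, its x within 0.45 rad of the rack's x, and goes in that way round (80 mm width through the gap). Put away, its centre is 104 mm in from the gap's entrance.
- tin_lid (a joint): Lid angle, rad: 0 shut (at its stop, over the tin), up to 1.5 open. Flat plate 57 x 77 x 4 mm, underside 38 mm up, 1.5 mm inside the tin's edges when shut. It turns level about a stiff rivet at tin x -22, y -32 mm, clockwise from above to open, jutting out on the tin's right (-y) and far (+x) sides; it stays where left (0.012 N m) and shuts by a sideways push. Open, it catches on the tray.
- lid_corner (a point): The lid's outer free corner, top face, 42 mm above the boards: lies over the tin's far right corner (tin x 28.5, y -38.5 mm) when shut, juts out to the right of the tin when open.
- ramekin: White ceramic ramekin, 84 mm across, 46 mm high, in front of the left tray; origin at the centre of its underside. Leave alone.
- clip: Green plastic bag clip, about 105 x 18 x 14 mm, lying in front of the right tray, well to the right; origin under its middle. Leave alone.
- spice_jar: Squat amber jar, 46 mm across, 58 mm high, in the back row to the left of the tin's place; origin at the centre of its underside. Leave alone.
- salt_cup: White ceramic cup, 54 mm across, 42 mm high, in the back row to the right of the tin's place; origin at the centre of its underside. Leave alone.
- spoon: Steel spoon, 170 mm long, lying on the far left of the boards. Leave alone.
- butter_brush: Brush with wooden handle, 190 mm long, lying on the far right of the boards. Leave alone.
Not all that is in view belongs to the job. Leave any black, blue or pink look-alike of the tin alone.

How it is judged (in metres and radians):
On the way:
1. the lid is swung shut (within 0.12 rad) while the tin is still in front of the trays (value of joint tin_lid below 0.12 rad and x of tin in the frame of rack below -0.025 m), for 0.1 s.
At the end, for the whole second after the job is handed in: The tin stands at rest, flat on the boards, wholly behind the trays: its far side within 4 mm of the batten's face, square to it within 0.10 rad, within 15 mm sideways of the line through the gap, with its lid shut to within 0.12 rad (x of tin in the frame of rack between 0.1 and 0.108 m and y of tin in the frame of rack between -0.015 and 0.015 m and angle between the x axis of tin and the x axis of rack, either way round below 0.1 rad and value of joint tin_lid below 0.12 rad and height (world z) of tin below 0.004 m and angle between tin's own z axis and vertical below 0.05 rad and linear speed of tin below 0.01 m/s); the robot touches nothing.
It fails at once if the tin is lifted more than 8 mm off the boards or tipped more than 0.2 rad (height (world z) of tin above 0.008 m or angle between tin's own z axis and vertical above 0.2 rad).
It fails at once if the tin is taken between the fingers (the space between the pads lies inside the tin) (x of the grasp point in the frame of tin between -0.02 and 0.02 m and y of the grasp point in the frame of tin between -0.03 and 0.03 m and z of the grasp point in the frame of tin below 0.04 m).
It fails at once if one of the other things is moved more than 20 mm (distance of any of ramekin, clip, spice_jar, salt_cup, spoon, butter_brush from where it was at the start of the episode above 0.02 m).
It also fails if it takes over 72 s, if anything falls off the work surface, if the arm or the gripper's body presses on something with over 40 N, if the wrist force passes 120 N, or if a joint passes its speed limit or range.

## Working session

There is one attempt and no reset: what is moved stays moved. The work goes in short steps, Python scripts to look and compute and a tool call to move; the robot and the scene stay as the last step left them, time stands still between calls to the robot, and variables do not carry over. Pictures are saved under pics/ and viewed, at most 10 in all, crops included, and the job is handed in when it is done.

Besides the shell and the picture viewer there is one more tool, called as name(argument=value, ...) on one line, values as JSON. jog_arm: Moves the arm, as the interface text tells. Its arguments: {"type":"object","properties":{"rows":{"type":"array","items":{"type":"array"}},"jaw":{"type":"number"},"grip_force":{"type":"number"}},"required":["rows"]}

```bash
ls; mkdir -p pics; python3 - <<'E'
from plant import ctrl
import cv2,numpy as np
print(ctrl.read_state()); print(ctrl.pinch_z)
for n in("top","scene"):
    im=ctrl.camera(n); cv2.imwrite(f"pics/{n}0.png",im[:,:,::-1]); print(n,ctrl.camera_params(n))
for q in("tin","tin_lid","rack"):
    for d in ctrl.silhouettes("top",q): print(q,d["confidence"],d["position"],d["region"].sum())
print(ctrl.camera_params("wrist"))
E
```

```text
pics
{'time': 0.0, 'joint_positions': array([-1.39501333e+00,  3.42727501e-01,  1.52501983e+00, -1.59682918e-05,
        1.27533796e+00, -1.45977925e-01]), 'joint_vel': array([-0.000613  ,  0.00061997, -0.00036199, -0.0001373 , -0.00031466,
       -0.0003867 ]), 'effort': array([-6.98807835e-04, -4.31240594e+01, -2.44225109e+01,  7.16436398e-02,
        5.57876111e-02, -1.11651493e-04]), 'eef_pos': array([ 165.97524838, -497.61716119,  197.3415069 ]), 'ee_rot': array([-7.46123244e-04,  9.87085979e-01,  1.60189616e-01, -1.87572459e-05]), 'ft_force': array([-0.43549724,  0.7876803 , -0.29156883]), 'ft_torque': array([-0.00844336,  0.00149597,  0.04951623]), 'gripper_force': 0.0, 'opening': 92.18712716755628}
18.8
top {'fov_y': 50.10752784391331, 'cx': 326.82767922976257, 'cy': 237.72121064033178, 'R': array([[-1.01325746e-02, -9.99948663e-01,  4.61605595e-05],
       [-9.96974730e-01,  1.00988818e-02, -7.70675026e-02],
       [ 7.70630800e-02, -8.26913132e-04, -9.97025876e-01]]), 't': array([   1.83736919,  522.53220747, 1252.39966703])}
scene {'fov_y': 54.44456164813882, 'cx': 323.084
[... 282 characters left out ...]
9 [194.7, 193.3] 937
tin 0.61 [350.9, 311.7] 871
tin 0.56 [294.8, 263.9] 1271
tin_lid 0.86 [243.3, 318.4] 755
tin_lid 0.81 [347.0, 311.9] 758
tin_lid 0.8 [193.9, 192.7] 720
tin_lid 0.75 [304.3, 263.8] 715
rack 0.77 [326.8, 208.6] 5551
rack 0.23 [354.5, 188.9] 403
{'fov_y': 62.22885642036426, 'cx': 319.04144511077635, 'cy': 233.97957561062935, 'T_tool_cam': array([[-6.34274073e-05, -9.64333525e-01, -2.64690101e-01,
         7.14513440e+01],
       [ 9.99999780e-01,  1.13789069e-04, -6.54191475e-04,
         8.77303293e-02],
       [ 6.60977611e-04, -2.64690084e-01,  9.64333305e-01,
        -1.85695020e+02],
       [ 0.00000000e+00,  0.00000000e+00,  0.00000000e+00,
         1.00000000e+00]])}
```

View pics/top0.png

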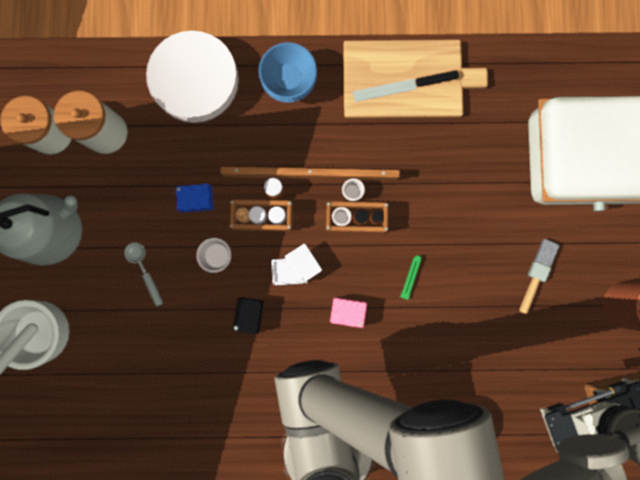

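View pics/scene0.png

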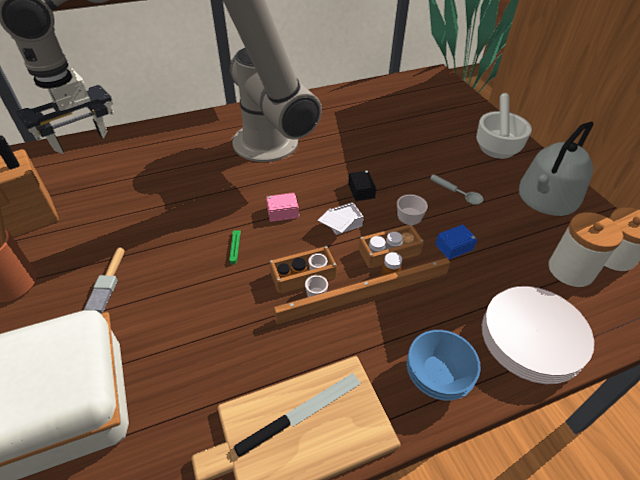

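```bash
cat > h.py <<'E'
from plant import ctrl
import cv2,numpy as np
from scipy.optimize import minimize
def tr(T,P):
    c,s=np.cos(T[2]),np.sin(T[2]); P=np.asarray(P,float); Q=P.copy()
    Q[:,0]=T[0]+c*P[:,0]-s*P[:,1]; Q[:,1]=T[1]+s*P[:,0]+c*P[:,1]; return Q
def cam(n):
    p=dict(ctrl.camera_params(n))
    if n=="wrist":
        from scipy.spatial.transform import Rotation as Ro
        s=ctrl.read_state(); q=s["ee_rot"]; M=np.eye(4); M[:3,:3]=Ro.from_quat([q[1],q[2],q[3],q[0]]).as_matrix(); M[:3,3]=s["eef_pos"]
        W=np.linalg.inv(M@p["T_tool_cam"]); p["R"]=W[:3,:3]; p["t"]=W[:3,3]
    p["f"]=240/np.tan(np.radians(p["fov_y"]/2)); return p
def proj(p,X):
    c=np.asarray(X)@p["R"].T+p["t"]; return c[:,:2]/c[:,2:]*p["f"]+[p["cx"],p["cy"]]
def box(x0,x1,y0,y1,z0,z1): return np.array([[x,y,z] for x in(x0,x1) for y in(y0,y1) for z in(z0,z1)],float)
RACK=[box(0,70,43,193,0,48),box(0,70,-193,-43,0,48),box(134,152,-220,220,0,48)]
def rackm(v): return [tr(v,b) for b in RACK]
def tinm(v):
    lid=box(6.5-57/2+22-6.5+0,0,0,0,0,0) if 0 else box(-28.5+22,28.5+22,-38.5+32,38.5+32,38,42)
    return [tr(v,box(-30,30,-40,40,0,38)),tr(v,tr((-22,-32,-v[3]),lid))]
def render(p,bs,S=4):
    m=np.zeros((480*S,640*S),np.uint8)
    for b in bs:
        h=cv2.convexHull(np.float32(proj(p,b))).reshape(-1,2)
        cv2.fillConvexPoly(m,np.int32(np.round(((h+.5)*S-.5)*16)),1,cv2.LINE_8,4)
    return m
def fit(model,obs,v0,steps,S=4):
    R=[(p,cv2.resize(r.astype(np.float32),None,fx=S,fy=S,interpolation=cv2.INTER_LINEAR)>.5) for p,r in obs]
    def cost(v):
        c=0
        for p,r in R:
            m=render(p,model(v),S)>0; c+=1-(m&r).sum()/(m|r).sum()
        return c/len(R)
    v=np.array(v0,float)
    for k in(1,.3):
        s=np.array([v]+[v+k*np.eye(len(v))[i]*steps[i] for i in range(len(v))])
        o=minimize(cost,v,method="Nelder-Mead",options=dict(initial_simplex=s,maxfev=200)); v=o.x
    return v,o.fun
def back(p,px,z):
    d=p["R"].T@np.array([(px[0]-p["cx"])/p["f"],(px[1]-p["cy"])/p["f"],1]); o=-p["R"].T@p["t"]; return o+d*(z-o[2])/d[2]
def rel(r,P):
    c,s=np.cos(r[2]),np.sin(r[2]); d=np.asarray(P)[:2]-r[:2]; return np.array([c*d[0]+s*d[1],-s*d[0]+c*d[1]])
E
python3 - <<'E'
from h import *
P={n:cam(n) for n in("top","scene")}
g=back(P["top"],(309,228),0); t0=back(P["top"],(291,268),38); print(g,t0)
reg={}
for n in P:
    im=ctrl.camera(n); cv2.imwrite(f"pics/{n}1.png",im[:,:,::-1])
    for q in("rack","tin"):
        ds=ctrl.silhouettes(n,q)
        tgt=proj(P[n],[g+[60,0,0] if q=="rack" else t0])[0]
        d=min(ds,key=lambda d:np.hypot(*(np.array(d["position"])-tgt))); reg[n,q]=d["region"]; print(n,q,d["confidence"],d["position"],tgt,d["region"].sum())
    for q in("ramekin","clip","spice_jar","salt_cup"):
        for d in ctrl.silhouettes(n,q)[:1]: print(n,q,d["confidence"],back(P[n],d["position"],25).round())
sets=[("top",),("scene",),("top","scene")]
for s in sets:
    r,c=fit(rackm,[(P[n],reg[n,"rack"]) for n in s],[g[0],g[1],0],[8,8,.05]); 
    t,ct=min((fit(tinm,[(P[n],reg[n,"tin"]) for n in s],[t0[0],t0[1],a,l],[8,8,.1,.2]) for a in(-.1,.3) for l in (.4,.9)),key=lambda z:z[1])
    print(s,r.round(3),round(c,3),t.round(3),round(ct,3),rel(r,t))
a=[]
for n,(x,y,w,h) in {"top":(210,160,200,150),"scene":(250,190,200,150)}.items():
    im=cv2.imread(f"pics/{n}1.png"); S=4; im=cv2.resize(im,None,fx=S,fy=S,interpolation=cv2.INTER_CUBIC)
    for b in rackm(r)+tinm(t):
        hh=cv2.convexHull(np.float32(proj(P[n],b))).reshape(-1,2); cv2.polylines(im,[np.int32((hh+.5)*S)],True,(0,255,0),1)
    a.append(cv2.resize(im[y*S:(y+h)*S,x*S:(x+w)*S],(400,300)) if 0 else im[y*S:(y+h)*S,x*S:(x+w)*S])
cv2.imwrite("pics/ov.png",cv2.resize(np.vstack(a),(400*1,600)) if 0 else a[0])
np.save("v.npy",np.r_[r,t])
E
```

```text
[5.49123500e+02 4.12309271e+01 2.27373675e-13] [448.15468044  84.45869303  38.        ]
top rack 0.8 [326.4, 207.8] [308.82320828 204.39721375] 5678
top tin 0.97 [297.1, 263.3] [291. 268.] 1260
top ramekin 0.69 [486. 286.  25.]
top clip 0.53 [ 426. -199.   25.]
top spice_jar 0.8 [646. 137.  25.]
top salt_cup 0.69 [648. -73.  25.]
scene rack 0.63 [356.5, 285.1] [352.01934618 272.46665651] 6483
scene tin 0.95 [344.6, 217.7] [342.94943936 215.34575407] 877
scene ramekin 0.68 [469. 292.  25.]
scene clip 0.8 [ 451. -212.   25.]
scene spice_jar 0.79 [644. 134.  25.]
('top',) [ 5.41421e+02  4.29290e+01 -3.10000e-02] 0.055 [4.41429e+02 9.00990e+01 5.60000e-02 1.04600e+00] 0.035 [-101.42427319   44.00640192]
('scene',) [ 5.41971e+02  4.43100e+01 -2.70000e-02] 0.14 [4.42038e+02 9.15490e+01 5.20000e-02 1.04000e+00] 0.051 [-101.15063286   44.57149616]
('top', 'scene') [ 5.41637e+02  4.31570e+01 -3.00000e-02] 0.098 [4.4184e+02 9.0939e+01 5.2000e-02 1.0520e+00] 0.046 [-101.17029214   44.80291111]
```

View pics/ov.png

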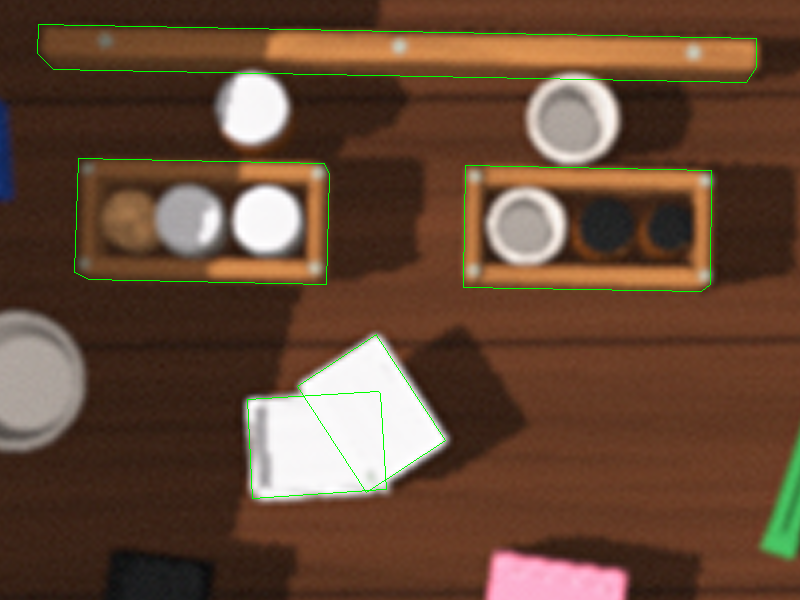

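jog_arm(jaw=-1, rows=[[[2.6,4.9,0],-2],[[5.2,9.8,0],-4],[[7.8,14.6,0],-6],[[10.4,19.5,0],-8],[[13.0,24.4,0],-10],[[15.7,29.3,0],-12],[[18.3,34.2,0],-14],[[20.9,39.0,0],-15.5],[[23.5,43.9,0],-15.5],[[26.1,48.8,-5],-15.5]])

```text
time: 2.2
eef_pos: [426.2, -16.7, 158.1]
ee_rot: [0.001, 1.0, 0.026, 0.004]
ft_force: [0.7, -0.9, -0.5]
opening: 0.9
gripper_force: 0.0
```

jog_arm(rows=[[[0,0,-4],0],[[0,0,-8],0],[[0,0,-10],0],[[0,0,-11],0],[[0,0,-12],0],[[0,0,-12.3],0],[[0,0,-12.3],0],[[0,0,-12.3],0],[[0,0,-12.3],0],[[0,0,-12.3],0]])

```text
time: 3.45
eef_pos: [423.0, -18.1, 33.4]
ee_rot: [0.0, 1.0, 0.026, 0.0]
ft_force: [-0.2, 0.3, -0.4]
opening: 0.6
gripper_force: 0.0
```

```bash
python3 - <<'E'
from h import *
p=cam("wrist"); im=ctrl.camera("wrist"); v=np.load("v.npy")
s=ctrl.read_state(); print(s["eef_pos"],s["ee_rot"],s["time"],s["ft_force"],s["opening"])
im=im[:,:,::-1].copy()
for b in rackm(v[:3])+tinm(v[3:]):
    hh=cv2.convexHull(np.float32(proj(p,b))).reshape(-1,2); cv2.polylines(im,[np.int32(np.clip(hh,-2000,2000))],True,(0,255,0),1)
cv2.imwrite("pics/w1.png",im)
E
```

```text
[422.93983179 -18.08690191  33.34189315] [9.32407393e-05 9.99671314e-01 2.56364604e-02 1.65791857e-04] 3.5 [ 0.39133429 -0.1330047   1.09229113] 0.490407448733102
```

View pics/w1.png

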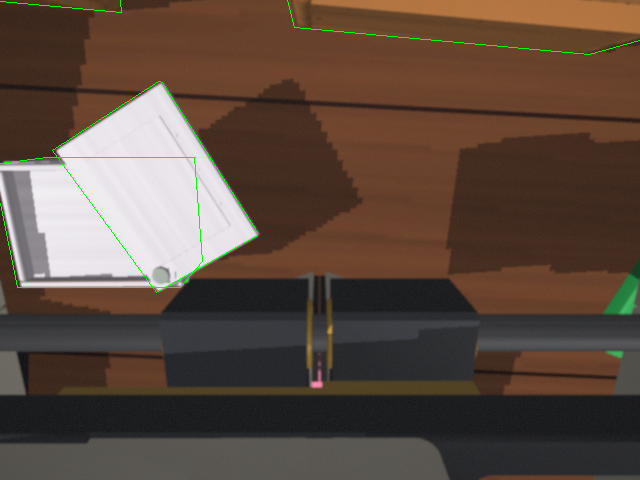

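```bash
python3 - <<'E'
from h import *
p=cam("wrist"); T=np.linalg.inv(p["T_tool_cam"])
P=np.array([[x,y,z] for x in(9.5,-9.5) for y in(0,19) for z in(0,-18.8,-40,-66)],float)
C=P@T[:3,:3].T+T[:3,3]
for a,c in zip(P,C): print(a,(c[:2]/c[2]*p["f"]+[p["cx"],p["cy"]]).round(),c[2].round())
E
```

```text
[9.5 0.  0. ] [319. 255.] 195.0
[  9.5   0.  -18.8] [319. 269.] 177.0
[  9.5   0.  -40. ] [319. 288.] 157.0
[  9.5   0.  -66. ] [319. 319.] 132.0
[ 9.5 19.   0. ] [358. 255.] 195.0
[  9.5  19.  -18.8] [362. 269.] 177.0
[  9.5  19.  -40. ] [368. 288.] 157.0
[  9.5  19.  -66. ] [377. 319.] 132.0
[-9.5  0.   0. ] [319. 291.] 201.0
[ -9.5   0.  -18.8] [319. 308.] 182.0
[ -9.5   0.  -40. ] [319. 331.] 162.0
[ -9.5   0.  -66. ] [319. 369.] 137.0
[-9.5 19.   0. ] [357. 291.] 200.0
[ -9.5  19.  -18.8] [361. 308.] 182.0
[ -9.5  19.  -40. ] [366. 331.] 162.0
[ -9.5  19.  -66. ] [375. 369.] 137.0
```

jog_arm(rows=[[[0.2,0.3,-0.5],0],[[0.7,1.0,-0.5],0],[[1.2,1.7,-0.5],0],[[1.7,2.4,-0.5],0],[[2.2,3.1,-0.5],0],[[2.7,3.8,-0.5],0],[[3.2,4.4,-0.5],0],[[3.4,4.7,-0.5],0],[[3.5,4.9,-0.5],0],[[3.5,4.9,-0.5],0]])

```text
time: 4.75
eef_pos: [457.7, 30.9, 28.2]
ee_rot: [0.0, 1.0, 0.026, -0.0]
ft_force: [-0.4, -1.1, -0.3]
opening: 0.2
gripper_force: 0.0
```

```bash
python3 - <<'E'
from h import *
p=cam("wrist"); im=ctrl.camera("wrist"); v=np.load("v.npy")
s=ctrl.read_state(); print(s["eef_pos"],s["time"],s["ft_force"])
v[6]=0.
im=im[:,:,::-1].copy()
for b in tinm(v[3:]):
    hh=cv2.convexHull(np.float32(proj(p,b))).reshape(-1,2); cv2.polylines(im,[np.int32(np.clip(hh,-2000,2000))],True,(0,255,0),1)
cv2.imwrite("pics/w2.png",im)
E
```

```text
[457.74196944  30.86140464  28.19369152] 4.8 [-1.57818745  0.17369142 -0.44067991]
```

View pics/w2.png

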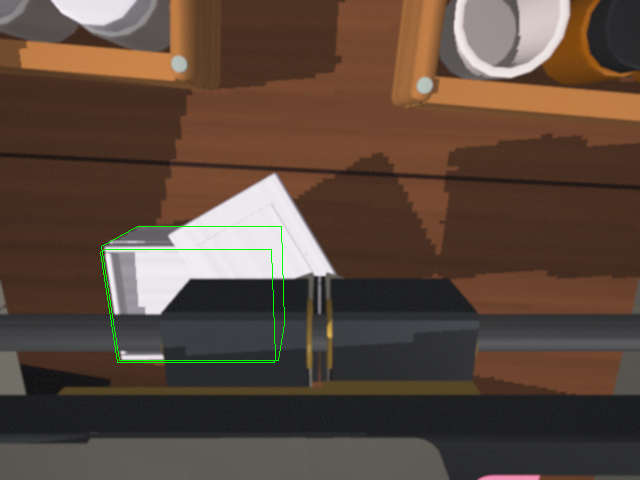

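```bash
cat >> h.py <<'E'
def look(name,tag,v,crop,S=4):
    p=cam(name); im=ctrl.camera(name)[:,:,::-1]
    im=cv2.resize(im,None,fx=S,fy=S,interpolation=cv2.INTER_CUBIC)
    for b in rackm(v[:3])+tinm(v[3:]):
        hh=cv2.convexHull(np.float32(proj(p,b))).reshape(-1,2); cv2.polylines(im,[np.int32((np.clip(hh,-2000,2000)+.5)*S)],True,(0,255,0),1)
    x,y=crop; cv2.imwrite(f"pics/{tag}.png",im[y*S:y*S+600,x*S:x*S+800])
def refit(name,v,steps=(6,6,.08,.2),lids=None):
    p=cam(name); ctrl.camera(name); tgt=proj(p,[[v[3],v[4],38]])[0]
    d=min(ctrl.silhouettes(name,"tin"),key=lambda d:np.hypot(*(np.array(d["position"])-tgt)))
    r=min((fit(tinm,[(p,d["region"])],[v[3],v[4],v[5],l],steps) for l in (lids or [v[6]])),key=lambda z:z[1])
    print(name,d["confidence"],r[0].round(3),round(r[1],3),"rack:",rel(v,r[0]).round(1),round(r[0][2]-v[2],3)); return r[0]
E
python3 - <<'E'
from h import *
v=np.load("v.npy")
refit("scene",v,lids=[.3,.6,1.]); refit("top",v,lids=[.3,.6,1.])
look("scene","s2",v,(280,150))
E
```

```text
scene 0.57 [4.43427e+02 9.17940e+01 8.20000e-02 7.54000e-01] 0.142 rack: [-99.6  45.7] 0.112
top 0.71 [4.4184e+02 9.0939e+01 5.2000e-02 3.0000e-01] 1.0 rack: [-101.2   44.8] 0.082
```

View pics/s2.png

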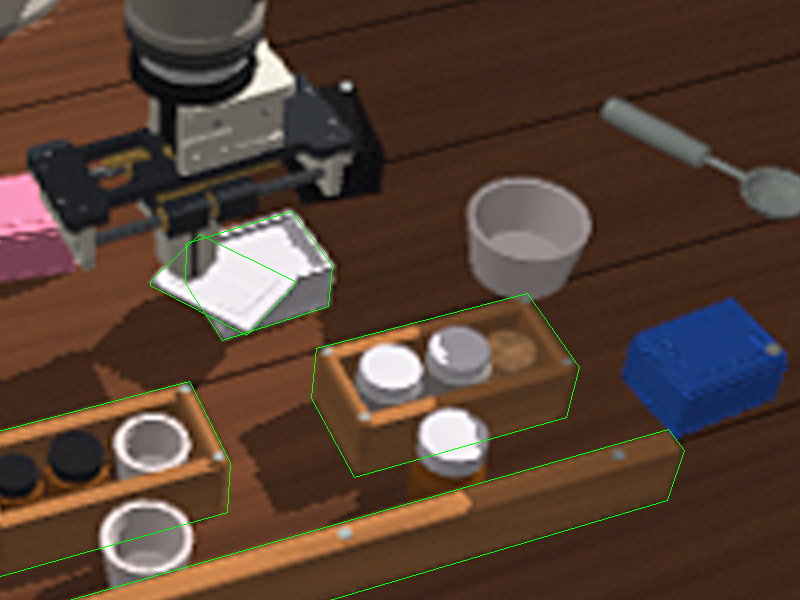

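```bash
python3 - <<'E'
from h import *
p=cam("scene"); v=np.load("v.npy"); e=ctrl.read_state()["eef_pos"]
for z in (28,42,60): print(z,(proj(p,[[e[0],e[1],z]])[0]-[280,150])*4)
for ph in (1.05,.75,.5): print(ph,((proj(p,tr(v[3:],tr((-22,-32,-ph),[[50.5,-6.5,42],[-6.5,-6.5,42],[50.5,70.5,42],[-6.5,70.5,42]])))-[280,150])*4).round())
p=cam("wrist"); im=ctrl.camera("wrist")
for ph in (1.05,.75,.5): print(ph,proj(p,tr(v[3:],tr((-22,-32,-ph),[[50.5,-6.5,42],[50.5,70.5,42],[-6.5,70.5,42]]))).round())
p=cam("scene"); im=ctrl.camera("scene")[:,:,::-1][195:240,310:370]
cv2.imwrite("pics/s3.png",cv2.resize(im,(800,600),interpolation=cv2.INTER_NEAREST))
E
```

```text
28 [182.60486729 301.74891415]
42 [183.01119167 286.70345609]
60 [183.54369892 266.98567384]
1.05 [[148. 280.]
 [198. 232.]
 [245. 329.]
 [293. 279.]]
0.75 [[167. 289.]
 [194. 233.]
 [280. 316.]
 [304. 259.]]
0.5 [[186. 293.]
 [191. 234.]
 [303. 300.]
 [305. 241.]]
1.05 [[358. 314.]
 [272. 173.]
 [164. 237.]]
0.75 [[342. 289.]
 [212. 176.]
 [134. 267.]]
0.5 [[322. 271.]
 [167. 192.]
 [119. 298.]]
```

View pics/s3.png

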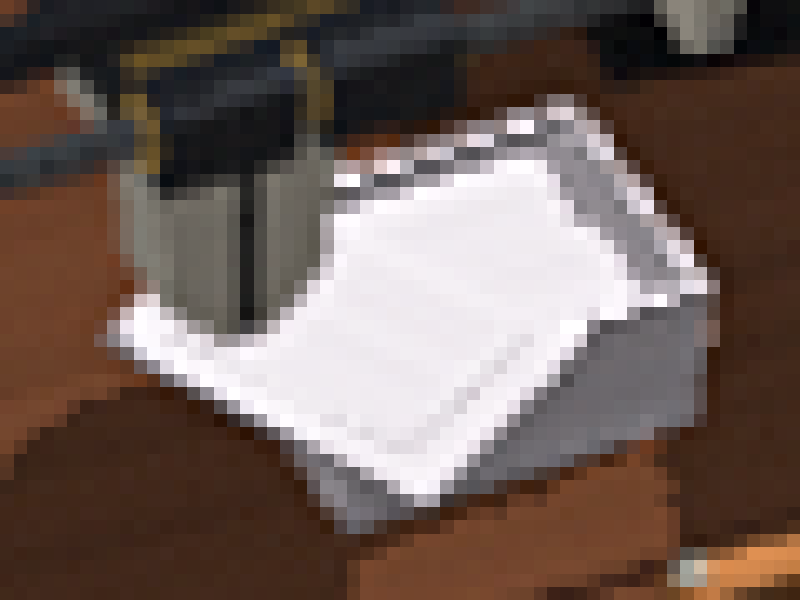

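jog_arm(rows=[[[0,0,1],0],[[-0.5,-0.7,2],0],[[-1.5,-2.1,2],0],[[-2.5,-3.5,2],0],[[-3.5,-4.9,2],0],[[-3.5,-4.9,1],0],[[-3.5,-4.9,0],0],[[-3.5,-4.9,-1],0],[[-3.5,-4.9,-1.6],0],[[-3.5,-4.9,-1.6],0]])

```text
time: 6.4
eef_pos: [422.5, -17.8, 11.6]
ee_rot: [-0.0, 1.0, 0.026, -0.001]
ft_force: [0.4, -0.0, 0.4]
opening: 0.5
gripper_force: 0.0
```

```bash
python3 - <<'E'
from h import *
s=ctrl.read_state(); print(s["eef_pos"],s["ft_force"])
p=cam("scene"); e=s["eef_pos"]
im=ctrl.camera("scene")[:,:,::-1][175:235,280:360]
im=cv2.resize(im,(800,600),interpolation=cv2.INTER_CUBIC)
for dx in(-9.5,9.5):
  for dy in(-19,19):
    for z in(0,20): 
        q=(proj(p,[[e[0]+dx,e[1]+dy,e[2]+z]])[0]+.5-[280,175])*10; cv2.circle(im,tuple(int(a) for a in q),4,(0,0,255) if z==0 else (0,255,0),-1)
cv2.imwrite("pics/s4.png",im)
E
```

```text
[422.54495644 -17.7640553   11.5804907 ] [ 0.41365375 -0.01049929  0.40635728]
```

View pics/s4.png

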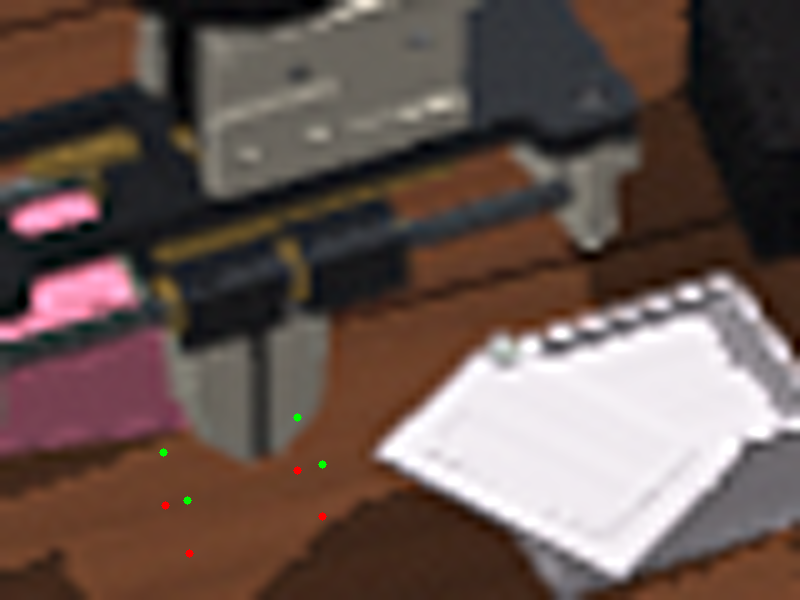

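```bash
python3 - <<'E'
from h import *
p=cam("scene"); e=np.array([166,-498,198.]); a=np.radians(108.4); u=np.array([np.cos(a),np.sin(a),0]); w=np.array([u[1],-u[0],0])
for k in(-55,-95,55,95):
  for z in(0,20,40,66): print(k,z,proj(p,[e+u*k+[0,0,z]])[0].round(1))
e=np.array([422.5,-17.8,11.6])
for k in(80,90,95):
  for z in(30,50,66): print(k,z,((proj(p,[e+[0,k,z]])[0]-[280,175])*10).round())
im=cv2.imread("pics/scene0.png")[90:165,10:130]; cv2.imwrite("pics/s5.png",cv2.resize(im,(800,500),interpolation=cv2.INTER_CUBIC))
E
```

```text
-55 0 [ 62.5 161.7]
-55 20 [ 59.2 154.9]
-55 40 [ 55.8 148. ]
-55 66 [ 51.3 138.8]
-95 0 [ 45.5 168.2]
-95 20 [ 41.9 161.4]
-95 40 [ 38.3 154.5]
-95 66 [ 33.3 145.2]
55 0 [106.6 144.8]
55 20 [104.  138.1]
55 40 [101.3 131.3]
55 66 [ 97.7 122.2]
95 0 [121.7 139. ]
95 20 [119.3 132.4]
95 40 [116.9 125.6]
95 66 [113.7 116.5]
80 30 [516. 352.]
80 50 [519. 298.]
80 66 [520. 253.]
90 30 [551. 343.]
90 50 [553. 289.]
90 66 [555. 244.]
95 30 [568. 339.]
95 50 [570. 284.]
95 66 [573. 239.]
```

View pics/s5.png

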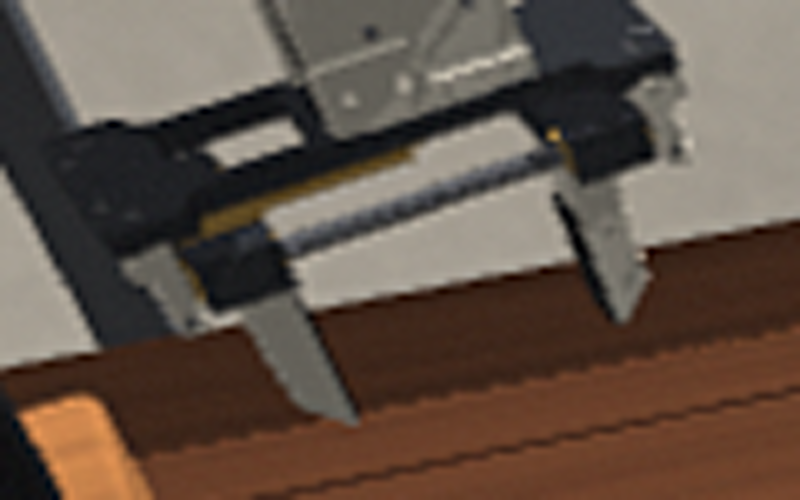

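jog_arm(rows=[[[0,0,-0.6],0],[[0.6,0.8,-0.6],0],[[1.1,1.5,-0.6],0],[[1.6,2.2,-0.6],0],[[2.1,2.9,-0.6],0],[[2.6,3.6,-0.6],0],[[3.1,4.3,-0.6],0],[[3.4,4.7,-0.6],0],[[3.6,5.0,-0.6],0],[[3.6,5.0,-0.6],0]])

```text
time: 7.7
eef_pos: [458.6, 32.1, 6.1]
ee_rot: [-0.0, 1.0, 0.026, -0.0]
ft_force: [-0.0, 0.8, -0.0]
opening: 0.4
gripper_force: 0.0
```

```bash
python3 - <<'E'
from h import *
v=np.load("v.npy"); s=ctrl.read_state(); print(s["eef_pos"],s["ft_force"])
refit("scene",v,lids=[.05,.3,.7])
refit("wrist",v,lids=[.05,.3,.7])
E
```

```text
[458.62775843  32.14421794   6.05741383] [-2.76838022e-04  8.05371410e-01 -4.85083394e-02]
scene 0.74 [ 4.44514e+02  9.49750e+01 -1.00000e-02  3.20000e-01] 0.214 rack: [-98.6  48.9] 0.019
wrist 0.56 [ 4.41858e+02  9.24110e+01 -2.40000e-02  9.00000e-02] 0.55 rack: [-101.2   46.3] 0.006
```

jog_arm(rows=[[[0,0.1,0],0],[[0,0.2,0],0],[[0,0.3,0],0],[[0,0.3,0],0],[[0,-1,0],0],[[0,-3,0],0],[[0,-6,2],0],[[0,-9,6],0],[[0,-12,10],0],[[0,-14,12],0]])

```text
time: 9.15
eef_pos: [459.3, -110.4, 128.3]
ee_rot: [0.001, 1.0, 0.025, 0.001]
ft_force: [0.2, -0.6, -0.1]
opening: 0.2
gripper_force: 0.0
```

```bash
python3 - <<'E'
from h import *
v=np.load("v.npy"); s=ctrl.read_state(); print(s["eef_pos"],s["ft_force"])
a=refit("scene",v,lids=[.05,.3,.7])
refit("top",v,lids=[.05,.3,.7])
refit("wrist",v,lids=[.05,.3,.7])
v[3:]=a
look("scene","s6",v,(280,150))
E
```

```text
[ 459.28213341 -110.40911867  128.31981047] [ 0.20249805 -0.57810539 -0.058241  ]
scene 0.68 [ 4.4180e+02  9.4794e+01 -3.7000e-02  2.3500e-01] 0.059 rack: [-101.3   48.7] -0.007
top 0.58 [ 4.40944e+02  9.26330e+01 -1.20000e-02  1.29000e-01] 0.053 rack: [-102.1   46.5] 0.018
wrist 0.83 [ 4.41449e+02  9.20910e+01 -1.50000e-02  1.46000e-01] 0.016 rack: [-101.6   45.9] 0.015
```

View pics/s6.png

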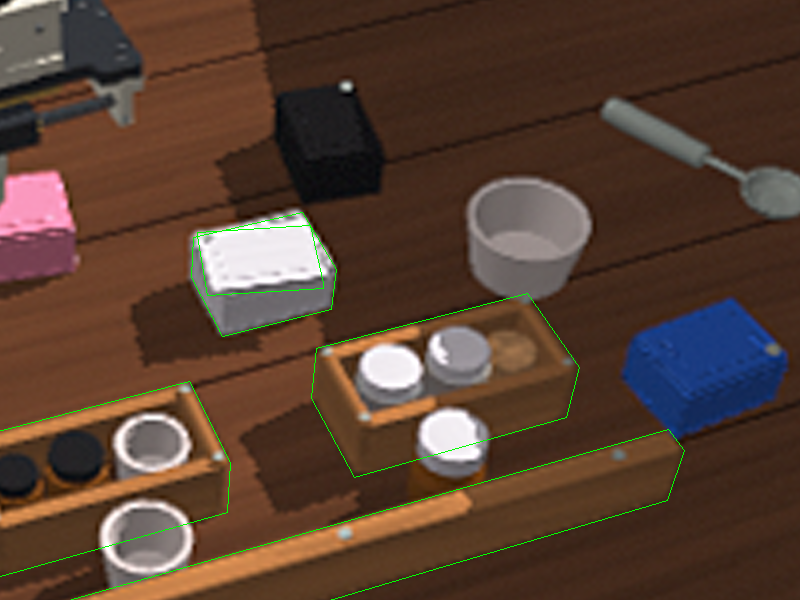

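```bash
python3 - <<'E'
from h import *
v=np.load("v.npy")
p=cam("wrist"); ctrl.camera("wrist"); tgt=proj(p,[[v[3],v[4],38]])[0]
d=min(ctrl.silhouettes("wrist","tin"),key=lambda d:np.hypot(*(np.array(d["position"])-tgt)))
p2=cam("top"); ctrl.camera("top"); tgt=proj(p2,[[v[3],v[4],38]])[0]
d2=min(ctrl.silhouettes("top","tin"),key=lambda d:np.hypot(*(np.array(d["position"])-tgt)))
for ph in(0,.05,.1,.15,.2,.3):
    for o in([(p,d["region"])],[(p2,d2["region"])]):
        a,c=fit(lambda u:tinm(np.r_[u,ph]),o,[441.5,92,.02],[4,4,.06]); print(ph,a.round(3),round(c,4))
for l in ctrl.silhouettes("wrist","tin_lid"): 
    if np.hypot(*(np.array(l["position"])-proj(p,[[v[3],v[4],40]])[0]))<60: 
        f=lambda u:[tr(u,box(-28.5,28.5,-38.5,38.5,38,42))]
        print("lid",l["confidence"],[ (x[0].round(3),round(x[1],3)) for x in [fit(f,[(p,l["region"])],[441.5,92,a],[4,4,.06]) for a in (-.1,.05)]])
E
```

```text
0 [ 4.41685e+02  9.25280e+01 -1.90000e-02] 0.021
0 [ 4.4085e+02  9.3903e+01 -8.0000e-03] 0.0805
0.05 [ 4.4159e+02  9.2531e+01 -1.8000e-02] 0.0182
0.05 [ 4.4120e+02  9.3886e+01 -7.0000e-03] 0.0723
0.1 [ 4.41627e+02  9.24710e+01 -1.70000e-02] 0.018
0.1 [ 4.41285e+02  9.37790e+01 -1.00000e-02] 0.0541
0.15 [ 4.41591e+02  9.26170e+01 -1.50000e-02] 0.0164
0.15 [ 4.41067e+02  9.39410e+01 -7.00000e-03] 0.0418
0.2 [ 4.41521e+02  9.25890e+01 -1.00000e-02] 0.0212
0.2 [ 4.40973e+02  9.39430e+01 -4.00000e-03] 0.0428
0.3 [ 4.41376e+02  9.26210e+01 -5.00000e-03] 0.0462
0.3 [4.40098e+02 9.49050e+01 2.10000e-02] 0.1026
lid 0.78 [(array([ 4.46124e+02,  8.90750e+01, -1.80000e-01]), np.float64(0.017)), (array([ 4.46132e+02,  8.90750e+01, -1.81000e-01]), np.float64(0.017))]
```

jog_arm(rows=[[[0,3,-3],0],[[0,6,-6],0],[[0,9,-9],0],[[0,11,-11],0],[[0,11.5,-12],0],[[0,11.5,-12.2],0],[[0,12.5,-12.2],0],[[0,13.2,-12.2],0],[[0,13.6,-12.2],0],[[0,13.6,-12.2],0]])

```text
time: 11.0
eef_pos: [459.0, 28.2, 4.4]
ee_rot: [0.0, 1.0, 0.026, 0.0]
ft_force: [0.6, -0.0, 0.5]
opening: 0.5
gripper_force: 0.0
```

jog_arm(rows=[[[0,0.4,0],0],[[0,0.7,0],0],[[0,0.9,0],0],[[0,1.0,0],0],[[0,1.1,0],0],[[0,1.1,0],0],[[0,0,0],0],[[0,-4,1],0],[[0,-9,6],0],[[0,-14,12],0]])

```text
time: 12.25
eef_pos: [457.9, -98.5, 106.8]
ee_rot: [-0.0, 1.0, 0.025, -0.001]
ft_force: [1.3, -0.3, -0.7]
opening: 0.5
gripper_force: 0.0
```

```bash
cat >> h.py <<'E'
def meas(v0,cams=("wrist","top"),lid=True):
    for n in cams:
        p=cam(n); ctrl.camera(n); tgt=proj(p,[[v0[0],v0[1],38]])[0]
        pick=lambda q:min(ctrl.silhouettes(n,q),key=lambda d:np.hypot(*(np.array(d["position"])-tgt)))
        d=pick("tin"); R=np.load("v.npy")[:3]
        a,c=min((fit(lambda u:tinm(np.r_[u,ph]),[(p,d["region"])],v0[:3],[4,4,.06])+(ph,) for ph in(0,.06,.12,.18)),key=lambda z:z[1])[:2]
        print(n,"tin",a.round(3),round(c,3),"rack:",rel(R,a).round(1),round(a[2]-R[2],3))
        if lid:
            l=pick("tin_lid"); b,c=fit(lambda u:[tr(u,box(-28.5,28.5,-38.5,38.5,38,42))],[(p,l["region"])],a,[4,4,.06]); print(n,"lid",b.round(3),round(c,3),"phi",round(a[2]-b[2],3))
E
python3 - <<'E'
from h import *
print(ctrl.read_state()["eef_pos"],ctrl.read_state()["time"])
meas([441.6,93,-.016],("wrist","top","scene"))
E
```

```text
[457.89567143 -98.48572652 106.78670515] 12.25
wrist tin [ 4.41428e+02  9.25230e+01 -8.00000e-03] 0.013 rack: [-101.6   46.4] 0.022
wrist lid [ 4.42358e+02  9.25900e+01 -4.30000e-02] 0.026 phi 0.035
top tin [ 4.40734e+02  9.50140e+01 -6.00000e-03] 0.06 rack: [-102.4   48.8] 0.024
top lid [ 4.40734e+02  9.50140e+01 -6.00000e-03] 1.0 phi 0.0
scene tin [ 4.40843e+02  9.51780e+01 -4.00000e-03] 0.038 rack: [-102.3   49. ] 0.025
scene lid [ 4.4307e+02  9.6153e+01 -2.8000e-02] 0.155 phi 0.024
```

jog_arm(jaw=-0.57, rows=[[[-0.2,3,0],9],[[-0.4,6,0],18],[[-0.6,9,0],27],[[-0.8,12,0],36],[[-1,15,0],45],[[-1.2,18,0],54],[[-1.4,21,0],63],[[-1.5,24,0],72],[[-1.5,26.3,0],81],[[-1.5,26.3,0],85.4]])

```text
time: 13.95
eef_pos: [442.9, 168.3, 105.2]
ee_rot: [-0.001, 0.715, 0.699, -0.001]
ft_force: [0.6, 0.4, -0.1]
opening: 19.5
gripper_force: 0.0
```

jog_arm(rows=[[[0,0,0],0],[[0,0,0],0],[[0,0,-2],0],[[0,0,-4],0],[[0,0,-6],0],[[0,0,-7],0],[[0,0,-8],0],[[0,0,-8],0],[[0,0,-8],0],[[0,0,-8],0]])

```text
time: 15.2
eef_pos: [444.2, 166.4, 26.6]
ee_rot: [0.0, 0.717, 0.697, 0.0]
ft_force: [0.6, 0.8, 0.2]
opening: 19.5
gripper_force: 0.0
```

jog_arm(rows=[[[0,-0.5,-1.5],0],[[0,-1,-2.5],0],[[-0.1,-1.7,-2.5],0],[[-0.1,-2.4,-2.5],0],[[-0.1,-3.1,-2.5],0],[[-0.1,-3.8,-2.5],0],[[-0.1,-4.5,-2.5],0],[[-0.2,-5.1,-2.5],0],[[-0.2,-5.6,-2.5],0],[[-0.2,-6.0,-2.5],0]])

```text
time: 16.45
eef_pos: [441.8, 106.1, 1.1]
ee_rot: [-0.0, 0.717, 0.697, 0.0]
ft_force: [0.4, 2.4, 2.1]
opening: 19.8
gripper_force: 1.2
```

jog_arm(rows=[[[0,-0.3,0],0],[[0,-0.5,0],0],[[0,-0.7,0],0],[[0,-0.7,0],0],[[0,-0.7,0],0],[[0,0.5,0],0],[[0.1,3,0],0],[[0.2,6,0],0],[[0.2,7,4],0],[[0.2,7,8],0]])

```text
time: 17.7
eef_pos: [443.1, 177.7, 81.6]
ee_rot: [-0.0, 0.717, 0.697, -0.001]
ft_force: [0.8, -0.9, -0.2]
opening: 19.6
gripper_force: 0.0
```

```bash
python3 - <<'E'
from h import *
print(ctrl.read_state()["eef_pos"],ctrl.read_state()["time"])
meas([439,46,-.03],("wrist","top","scene"))
E
```

```text
[443.10124117 177.74288232  81.59018259] 17.7
wrist tin [ 4.37359e+02  4.45070e+01 -1.00000e-03] 0.807 rack: [-104.3   -1.7] 0.029
wrist lid [ 4.37359e+02  4.45070e+01 -1.00000e-03] 1.0 phi 0.0
top tin [ 4.38216e+02  4.83370e+01 -1.70000e-02] 0.033 rack: [-103.5    2.1] 0.013
top lid [ 4.40269e+02  4.79320e+01 -7.40000e-02] 0.056 phi 0.057
scene tin [ 4.38722e+02  5.12610e+01 -6.20000e-02] 0.069 rack: [-103.1    5.1] -0.033
scene lid [ 4.40365e+02  4.88990e+01 -5.70000e-02] 0.087 phi -0.005
```

jog_arm(rows=[[[0,0,-4],0],[[0,0,-7],0],[[0,-1,-8],0],[[0,-3,-8],0],[[-0.1,-5,-8],0],[[-0.1,-6,-8],0],[[-0.1,-7,-8],0],[[-0.1,-7,-8],0],[[-0.1,-7,-8],0],[[-0.1,-7,-8],0]])

```text
time: 19.4
eef_pos: [442.8, 106.7, 1.1]
ee_rot: [0.0, 0.717, 0.697, 0.0]
ft_force: [-0.3, -0.2, -0.2]
opening: 19.6
gripper_force: 0.0
```

Then retreat, and swing behind the tin, turned back.

jog_arm(rows=[[[0,-0.5,0],0],[[0,-0.8,0],0],[[0,-1.0,0],0],[[0,-1.07,0],0],[[0,-1.07,0],0],[[0,0,0],0],[[0,2,2],0],[[0,3,6],0],[[0,3,10],0],[[0,3,14],0]])

```text
time: 20.65
eef_pos: [442.5, 137.1, 142.4]
ee_rot: [0.0, 0.717, 0.697, -0.0]
ft_force: [0.1, -0.7, -0.2]
opening: 19.5
gripper_force: 0.0
```

jog_arm(rows=[[[-0.3,-0.8,0],-9],[[-1.2,-1.8,0],-18],[[-2,-2.8,0],-27],[[-3,-3.8,0],-36],[[-3.8,-4.8,0],-45],[[-4.5,-5.8,0],-54],[[-5.2,-6.8,0],-63],[[-6,-7.8,0],-72],[[-6.6,-8.6,0],-81],[[-6.6,-9,0],-90]])

```text
time: 21.9
eef_pos: [376.4, 46.5, 141.1]
ee_rot: [0.0, 1.0, -0.017, -0.0]
ft_force: [-0.7, 0.4, -0.7]
opening: 20.0
gripper_force: 0.0
```

```bash
python3 - <<'E'
from h import *
s=ctrl.read_state(); print(s["eef_pos"],s["ee_rot"],s["time"])
meas([438.5,45,-.03],("wrist","top","scene"))
p=cam("wrist")
im=ctrl.camera("wrist"); cv2.imwrite("pics/w9.png",im[:,:,::-1])
for d in ctrl.silhouettes("wrist","rack"): print(d["confidence"],d["position"],d["region"].sum()); np.save("rk.npy",d["region"]); break
R=np.load("v.npy")[:3]
a,c=fit(lambda u:rackm(u),[(p,np.load("rk.npy"))],R,[4,4,.03]); print("rack wrist",a.round(3),round(c,3))
E
```

```text
[376.35859276  46.50444371 141.12269703] [ 7.53035958e-05  9.99853816e-01 -1.70976747e-02 -9.88330716e-05] 21.9
wrist tin [ 4.39577e+02  4.43150e+01 -3.50000e-02] 0.027 rack: [-102.    -1.9] -0.005
wrist lid [ 4.40534e+02  4.35100e+01 -6.90000e-02] 0.03 phi 0.034
top tin [ 4.4127e+02  4.4584e+01 -6.4000e-02] 0.122 rack: [-100.4   -1.5] -0.034
top lid [ 4.41683e+02  4.42720e+01 -2.30000e-02] 0.063 phi -0.041
scene tin [ 4.37593e+02  4.75130e+01 -1.70000e-02] 0.062 rack: [-104.1    1.3] 0.013
scene lid [ 4.4083e+02  4.5884e+01 -5.0000e-03] 0.117 phi -0.012Traceback (most recent call last):
  File "<stdin>", line 8, in <module>
    fid = stack.enter_context(open(os.fspath(file), "rb"))
                              ~~~~^^^^^^^^^^^^^^^^^^^^^^^
FileNotFoundError: [Errno 2] No such file or directory: 'rk.npy'
```

jog_arm(rows=[[[0,0.15,-4],0],[[0,0.15,-8],0],[[0,0.15,-12],0],[[0,0.15,-13.5],0],[[0,0.15,-13.9],0],[[0,0.15,-13.9],0],[[0.5,0.15,-13.9],0],[[1.0,0.1,-13.9],0],[[1.7,0.1,-13.9],0],[[2.4,0.1,-13.9],0]])

```text
time: 23.7
eef_pos: [401.0, 47.3, 2.1]
ee_rot: [0.0, 1.0, -0.014, -0.0]
ft_force: [-3.1, 0.9, 1.2]
opening: 19.9
gripper_force: 1.2
```

jog_arm(rows=[[[0.7,0,0],0],[[1.4,0,0],0],[[2.1,-0.1,0],0],[[2.8,-0.1,0],0],[[3.5,-0.1,0],0],[[4.1,-0.1,0],0],[[4.7,-0.15,0],0],[[5.2,-0.15,0],0],[[5.5,-0.15,0],0],[[5.5,-0.15,0],0]])

```text
time: 24.95
eef_pos: [456.3, 45.8, 2.2]
ee_rot: [0.0, 1.0, -0.014, 0.0]
ft_force: [-0.1, -0.6, -0.3]
opening: 19.5
gripper_force: 0.0
```

```bash
python3 - <<'E'
from h import *
s=ctrl.read_state(); e=s["eef_pos"]; R=np.load("v.npy")[:3]; r=rel(R,e); print(e,s["ee_rot"],s["time"],s["ft_force"],r)
meas([e[0]+39.5,e[1]-1,-.03],("wrist","scene"),False)
E
```

```text
[456.33536454  45.8016085    2.15018202] [ 6.64478673e-05  9.99894830e-01 -1.44962372e-02  4.28190540e-04] 24.95 [-0.14452931 -0.61508369 -0.32436103] [-85.3429931    0.11517789]
wrist tin [ 4.98396e+02  4.26930e+01 -4.10000e-02] 0.022 rack: [-43.2  -1.7] -0.011
scene tin [ 4.97278e+02  4.55640e+01 -4.80000e-02] 0.085 rack: [-44.4   1.1] -0.018
```

jog_arm(rows=[[[0.6,0,0],0],[[1.2,0,0],0],[[1.8,-0.05,0],0],[[2.4,-0.07,0],0],[[3.0,-0.09,0],0],[[3.6,-0.11,0],0],[[4.2,-0.13,0],0],[[4.8,-0.14,0],0],[[5.4,-0.16,0],0],[[6.0,-0.18,0],0]])

```text
time: 26.4
eef_pos: [516.2, 44.0, 2.0]
ee_rot: [0.0, 1.0, -0.015, -0.0]
ft_force: [-2.4, 0.4, 0.7]
opening: 19.3
gripper_force: 0.9
```

```bash
python3 - <<'E'
from h import *
s=ctrl.read_state(); e=s["eef_pos"]; R=np.load("v.npy")[:3]; r=rel(R,e); print(e,s["time"],s["ft_force"],s["ft_torque"],r)
meas([e[0]+39.5,e[1]-1,-.03],("wrist","scene"),False)
E
```

```text
[516.21951784  44.01346981   2.02072221] 26.4 [-2.42730772  0.37496092  0.72749101] [0.03075809 0.33060402 0.01845258] [-25.43215015   0.10281044]
wrist tin [ 5.58303e+02  4.07650e+01 -3.80000e-02] 0.02 rack: [16.7 -1.9] -0.008
scene tin [ 5.58951e+02  4.37740e+01 -6.00000e-02] 0.127 rack: [17.3  1.1] -0.03
```

jog_arm(rows=[[[0.6,0,0],0],[[1.2,-0.04,0],0],[[1.8,-0.05,0],0],[[2.4,-0.07,0],0],[[3.0,-0.09,0],0],[[3.6,-0.11,0],0],[[4.2,-0.13,0],0],[[4.8,-0.14,0],0],[[5.4,-0.16,0],0],[[6.0,-0.18,0],0]])

```text
time: 27.85
eef_pos: [576.2, 42.2, 2.0]
ee_rot: [0.0, 1.0, -0.015, -0.0]
ft_force: [-0.1, 0.5, -1.1]
opening: 19.3
gripper_force: 0.6
```

```bash
python3 - <<'E'
from h import *
s=ctrl.read_state(); e=s["eef_pos"]; R=np.load("v.npy")[:3]; r=rel(R,e); print(e,s["time"],s["ft_force"],s["ft_torque"],r)
meas([e[0]+42,e[1]-1,-.03],("wrist",),False)
E
```

```text
[576.23564302  42.22205989   2.0371526 ] 27.85 [-0.14365343  0.51322287 -1.14171858] [ 0.06689114  0.26305468 -0.02599315] [34.61070366  0.09108488]
wrist tin [ 6.18172e+02  3.89100e+01 -3.50000e-02] 0.014 rack: [76.6 -2. ] -0.006
```

jog_arm(rows=[[[0.5,0,0],0],[[0.9,0,0],0],[[1.3,-0.04,0],0],[[1.6,-0.05,0],0],[[1.9,-0.06,0],0],[[2.1,-0.06,0],0],[[2.3,-0.07,0],0],[[2.4,-0.07,0],0],[[2.4,-0.07,0],0],[[2.4,-0.07,0],0]])

```text
time: 29.2
eef_pos: [600.0, 41.5, 2.1]
ee_rot: [0.0, 1.0, -0.014, 0.0]
ft_force: [-0.6, 1.0, 0.6]
opening: 19.8
gripper_force: 0.5
```

```bash
python3 - <<'E'
from h import *
s=ctrl.read_state(); e=s["eef_pos"]; R=np.load("v.npy")[:3]; r=rel(R,e); print(e,s["time"],s["ft_force"],s["ft_torque"],r)
meas([e[0]+42,e[1]-1,-.03],("wrist",),False)
E
```

```text
[599.98973207  41.51410095   2.05417961] 29.2 [-0.63683319  0.99844183  0.55141272] [-0.02471652  0.1874439   0.01104409] [58.37533999  0.08751584]
wrist tin [ 6.42039e+02  3.82500e+01 -3.80000e-02] 0.016 rack: [100.5  -1.9] -0.009
```

jog_arm(rows=[[[0.05,0,0],0],[[0.1,0,0],0],[[0.15,0,0],0],[[0.2,0,0],0],[[0.25,0,0],0],[[0.3,0,0],0],[[0.3,0,0],0],[[0.3,0,0],0],[[0.3,0,0],0],[[0.3,0,0],0]])

```text
time: 30.55
eef_pos: [602.9, 41.5, 2.0]
ee_rot: [0.0, 1.0, -0.015, 0.0]
ft_force: [-1.4, -0.5, 0.9]
opening: 19.5
gripper_force: 0.7
```

jog_arm(rows=[[[0.05,0,0],0],[[0.1,0,0],0],[[0.1,0,0],0],[[0.15,0,0],0],[[0.15,0,0],0],[[0.15,0,0],0],[[0.15,0,0],0],[[0.15,0,0],0],[[0.15,0,0],0],[[0.15,0,0],0]])

```text
time: 31.8
eef_pos: [604.3, 41.5, 2.0]
ee_rot: [0.0, 1.0, -0.015, -0.0]
ft_force: [-2.3, -0.3, 1.7]
opening: 19.2
gripper_force: 1.1
```

jog_arm(rows=[[[0.05,0,0],0],[[0.1,0,0],0],[[0.1,0,0],0],[[0.15,0,0],0],[[0.15,0,0],0],[[0.15,0,0],0],[[0.15,0,0],0],[[0.15,0,0],0],[[0.15,0,0],0],[[0.15,0,0],0]])

```text
time: 33.05
eef_pos: [604.4, 41.5, 2.0]
ee_rot: [0.0, 1.0, -0.014, -0.002]
ft_force: [-6.7, -1.5, 5.6]
opening: 20.4
gripper_force: 3.7
```

```bash
python3 - <<'E'
from h import *
s=ctrl.read_state(); e=s["eef_pos"]; R=np.load("v.npy")[:3]; r=rel(R,e); print(e,s["time"],s["ft_force"],s["ft_torque"],r)
meas([e[0]+42,e[1]-1,-.03],("wrist","top"),False)
E
```

```text
[604.36758465  41.51418731   1.98799094] 33.05 [-6.69032236 -1.45872341  5.59417074] [-0.1116897   1.25121775 -0.0205626 ] [62.75126651  0.21736313]
wrist tin [ 6.46086e+02  3.82790e+01 -3.40000e-02] 0.022 rack: [104.5  -1.8] -0.004
top tin [ 6.46368e+02  4.05140e+01 -3.00000e-02] 1.0 rack: [104.8   0.5] -0.0
```

jog_arm(rows=[[[-0.3,0,0],0],[[-1,0,0],0],[[-2.5,0.05,0],0],[[-4,0.1,0],0],[[-5,0.15,2],0],[[-6,0.15,5],0],[[-8,0.15,9],0],[[-12,0.15,12],0],[[-16,0.15,14],0],[[-18,0.15,14],0]])

```text
time: 34.5
eef_pos: [425.1, 43.1, 143.6]
ee_rot: [0.0, 1.0, -0.014, 0.002]
ft_force: [0.5, -0.3, 0.9]
opening: 19.8
gripper_force: 0.0
```

```bash
python3 - <<'E'
from h import *
s=ctrl.read_state(); print(s["eef_pos"],s["time"],s["ft_force"])
meas([646,41,-.03],("wrist","top","scene"))
P=cam("scene")
for q in("ramekin","spice_jar","salt_cup","clip"):
    for n in("top","scene"):
        for d in ctrl.silhouettes(n,q)[:1]: print(n,q,back(cam(n),d["position"],25).round())
E
```

```text
[425.06878965  43.12833188 143.64956042] 34.5 [ 0.47689952 -0.30274108  0.94485106]
wrist tin [ 6.46e+02  4.10e+01 -3.00e-02] 1.0 rack: [104.4   0.9] -0.0
wrist lid [ 6.46e+02  4.10e+01 -3.00e-02] 1.0 phi 0.0
top tin [ 6.45231e+02  3.81390e+01 -1.40000e-02] 0.073 rack: [103.7  -1.9] 0.016
top lid [ 6.45218e+02  3.94420e+01 -3.80000e-02] 0.052 phi 0.024
scene tin [6.32975e+02 4.13680e+01 3.50000e-02] 0.362 rack: [91.4  0.9] 0.065
scene lid [ 6.4395e+02  4.0258e+01 -6.9000e-02] 0.133 phi 0.104
top ramekin [479. 282.  25.]
scene ramekin [477. 286.  25.]
top spice_jar [646. 132.  25.]
scene spice_jar [647. 127.  25.]
top salt_cup [646. -73.  25.]
scene salt_cup [639. -67.  25.]
top clip [ 414. -205.   25.]
scene clip [ 443. -212.   25.]
```

```bash
python3 -c "
from plant import ctrl
print(ctrl.job_done())"
```

```text
the job is handed in; nothing more can be done
None
```

I swung the lid shut in front of the trays (about 0.03 rad) and pushed the tin through the gap until it met the batten. Measured from the top camera, its centre ended about 104 mm in, within 2 mm of the gap's line and square to it. The other things near it showed no real movement. I handed the job in at about 35 s; no verdict was reported back.

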